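# Probe two test pads on a laptop board

### The arm

A 6-joint arm with a two-finger parallel gripper is mounted at the origin on the work surface. World frame = base frame: x ahead of the robot, y to its left, z up, the work surface at z = 0. Lengths are in mm, angles in rad, forces in N, time in s.
With the tool pointing down it reaches from about 350 to 975 mm from the base axis. Payload 7.1 kg.
Tool frame: the origin (TCP) lies midway between the tips of the shut fingers; the grasp point (between the pads) lies 19 mm behind it; z points along the fingers, y is the line along which they close (so a half turn about z gives the same grasp; the last joint's range is limited). The gripper opens to 88 mm and grips with 3 to 60 N. Pads are 20 mm wide; open, the fingers measure 115 mm over their backs; the gripper's body (75 mm by 178 mm) begins 61 mm behind the grasp point.
Start: joints at [-1.228, 0.423, 1.63, -0, 1.089, -0.019], TCP at [221.24, -584.514, 191.475] pointing down, gripper open.
Joint ranges: [-3, 3], [-0.9, 2.11], [0.09, 2.58], [-1.31, 4.45], [0.11, 2.69], [-2.54, 2.54]. Speed limits (rad/s): [2.39, 2.39, 3.01, 3.14, 3.14, 3.14].

### API

Orientations are given as a rotation vector (axis times angle).
In Python, from workcell import ctrl gives the robot as it stands.
- The arm moves only by the shell command python3 -m pendant 'ROWS'. ROWS is a JSON object of lists of equal length, an entry for each row: "grip": the opening, from -1 (shut) to 1 (fully open); "linear": the shift along the tool's x, y, z in mm, a list of three; "angular": the turn, a rotation vector about the tool's x, y, z in rad, a list of three. In form: {"grip": [grip, ...], "linear": [[tx, ty, tz], ...], "angular": [[ax, ay, az], ...]}. A call has 1 to 12 rows; each row shifts and turns the commanded pose from where the row before left it, along the tool's axes as they then stand; what a row does not reach is not made up. A row lasts 1/12 s, in which the tool goes at most 41.7 mm and 7.16 degrees, less where a joint would pass 70% of its speed; a pose out of reach is approached as far as the arm can. A call with a gripper value outside its range is refused whole. The fingers move at their own pace and stop on an object; the grip force is fixed at half the most. Time passes only in rows, so rows that do not move let the fingers close. It gives the time, the measured TCP pose, the force, the opening and the grip force at its end, in the units of the state.
- ctrl.get_obs(): the state, without advancing time (a new reading comes with each control period).
- ctrl.get_image(name): name is "side" or "top"; returns the picture (400x640x3 uint8, red, green, blue); there is no depth.
- ctrl.camera_params(name): a dict with "vfov" (degrees; the focal length in pixels is half the picture's height over the tangent of half this angle, whatever the lens; pixels are square), "cx", "cy" (the principal point, pixels), "R" (3x3) and "t" (3): a world point X has camera coordinates R X + t. Camera axes: x right, y down, z forward; pixel columns grow to the right and rows downward; lengths in mm; the calibration is good to about 2 mm. A picture is of the moment at which its call begins. camera_params takes no time and is no camera call.
- ctrl.close_job(): hands the job in; it is judged then, once.
The state is a dict: "t": time; "qpos": joint angles; "qvel": joint speeds; "joint_torque": joint torques, N m; "ee_pos": TCP position; "orientation": TCP orientation; "ft_force": force on the tool from outside, world axes, zero at the start; "moment": the same for the moment, N m; "width": finger opening in mm; "grasp_force": force on a finger pad.
Only numpy, scipy, OpenCV 4.12 (cv2) and the standard library are available. Lean on these libraries where they do the work, as an engineer would, in place of code of your own. Each camera call takes 0.05 s, during which the arm holds its last target. There are 200 camera calls.

### The job

First lift the loose steel shield cover off the square test pad on the laptop board and lay it flat in the parts tray, right way up. Then take the test probe from its stand and gently hold its sprung tip for about half a second on the round pad, then on the square pad, keeping the probe off the long pad. Put the probe back in its stand, hanging upright by its collar, and leave the other things on the bench where they are.

Things in the scene. Friction and masses are not known exactly. Their poses are not given: they have to be found in the camera images.
- board: green laptop board, 130 (x) x 200 (y), fixed level; origin: centre of underside, on the bench; upper face 20 mm up. Frame rails 24 tall along its y ends (y = +-98 to 110); black connectors 34 x 20, 7 above the face, at x 42, y +-78. Three brass pads, 2 thick, stand in a row at x about -28 and y about -66, 0, 66; which is where varies.
- round_pad_top (a point): centre of the upper face of the round brass pad, 24 across, 22 mm above the bench; axes parallel to the board's
- square_pad_top (a point): centre of the upper face of the square brass pad, 24 x 24, 22 mm above the bench; hidden at the start under the cover
- long_pad_top (a point): centre of the upper face of the long brass pad, 44 (x) x 10 (y), 22 mm above the bench; not to be touched by the probe
- round_pad: the round pad itself (origin: centre of its underside, on the board's face)
- square_pad: the square pad itself (origin: centre of its underside, on the board's face)
- long_pad: the long pad itself (origin: centre of its underside, on the board's face)
- cover: loose shield cover of bare steel, a shallow box upside down (open below, walls 3): 70 (x) x 50 (y) x 18 tall, about 70 g. Origin: centre of its open lower rim, which stands on the board's face. It can be pinched across its 50 mm width (along y) from above.
- tray: grey open parts tray, fixed on the bench, empty: outside 150 (x) x 130 (y) x 28 tall, walls and floor 4-5 thick. Origin: centre of its underside, on the bench. It is on one side of the board, the probe's stand on the other; which side varies.
- stand: black probe stand, fixed on the bench: a plate 80 x 80 x 20 on two side walls, top 85 mm above the bench, with a round hole 26 across through the middle of the plate, axis vertical. Origin: centre of its underside, on the bench. A steel foot plate 100 x 90 lies under it.
- probe: probe, 150 long, 90 g, upright in the stand; origin: end of its tip (out), z up. From below: tip 6 across (z 0-20), black cone and barrel up to 20 across (20-75), collar 36 across (75-81) that rests on the stand's top, grey grip 24 x 24, sides along x and y (81-150). Home: origin 10 mm above the bench on the hole's axis. Tip springs in up to 8 mm: 1 N to start, 3 N fully in, then hard.
- tip_end (a point): the outer end of the probe's sprung tip (equals the probe's origin when the tip is out)
- heatsink: loose finned aluminium heat sink, 36 x 50 x 20, lying on the far half of the board
- phone: black phone, 150 x 72 x 9, lying on the bench near the robot
- battery: flat grey battery pack, 90 x 60 x 7, lying beyond the board
- screwdriver: screwdriver, 160 long, lying on the bench near the robot
- jar: closed jar, 56 across and 75 tall, standing beyond the board
- tape: roll of amber tape lying flat, 84 across, 20 tall, beyond the board
- brush: cleaning brush, 150 long, lying on the bench between robot and board
There are look-alikes about, which are no part of the job. Leave any green look-alike of the probe alone. Leave any turquoise look-alike of the stand alone.

How it is judged:
By the outcome, as a careful person would: the job done as asked, in the order asked, and still so for the second after the job is handed in, with the robot touching nothing.
It also fails if it takes over 64 s, if anything falls off the work surface, if the arm or the gripper's body presses on something with over 40 N, if the wrist force passes 120 N, or if a joint passes its speed limit or range.

## Working session

There is one attempt and no reset: what is moved stays moved. The work goes in short steps, Python scripts to look and compute and a shell command to move; the robot and the scene stay as the last step left them, time stands still between calls to the robot, and variables do not carry over. Pictures are saved under pics/ and viewed, at most 10 in all, crops included, and the job is handed in when it is done.

```bash
mkdir -p pics; ls
python3 - <<'E'
from workcell import ctrl
import cv2
for n in("top","side"):
    im=ctrl.get_image(n); cv2.imwrite(f"pics/{n}0.png",im[:,:,::-1]); print(n,ctrl.camera_params(n))
print(ctrl.get_obs())
E
```

```text
pics
top {'vfov': 44.46521787348075, 'cx': 319.9770486081107, 'cy': 203.25903359515632, 'R': array([[-0.01627799, -0.99984505, -0.00670156],
       [-0.9833732 ,  0.0172215 , -0.18077766],
       [ 0.18086506,  0.00364744, -0.98350116]]), 't': array([ -16.5293429 ,  495.25517776, 1154.86341126])}
side {'vfov': 45.994808406520036, 'cx': 309.4008584752652, 'cy': 197.02845260635192, 'R': array([[-0.96618662, -0.25729461, -0.01681952],
       [-0.11442897,  0.48632836, -0.86625096],
       [ 0.23106151, -0.83503545, -0.49932592]]), 't': array([ 446.1825547 ,  107.008769  , 1235.26431081])}
{'t': 0.1, 'qpos': array([-1.22800053e+00,  4.23745851e-01,  1.63058783e+00, -6.00865804e-06,
        1.08862273e+00, -1.89922179e-02]), 'qvel': array([ 0.00094869, -0.00178538, -0.00204884, -0.00019415, -0.00089   ,
       -0.00032862]), 'joint_torque': array([-9.74571522e-04, -5.45614600e+01, -2.74325430e+01,  6.45045494e-02,
        1.88511098e-02, -5.42910186e-05]), 'ee_pos': array([ 221.06263651, -584.02303658,  190.80117859]), 'orientation': array([-3.08900813e+00, -5.64963318e-01,  3.53409366e-04]), 'ft_force': array([-1.13138392,  0.11502855, -0.35580983]), 'moment': array([-0.04810881,  0.0279402 , -0.02059035]), 'grasp_force': 0.0, 'width': 87.5324390633443}
```

View pics/top0.png

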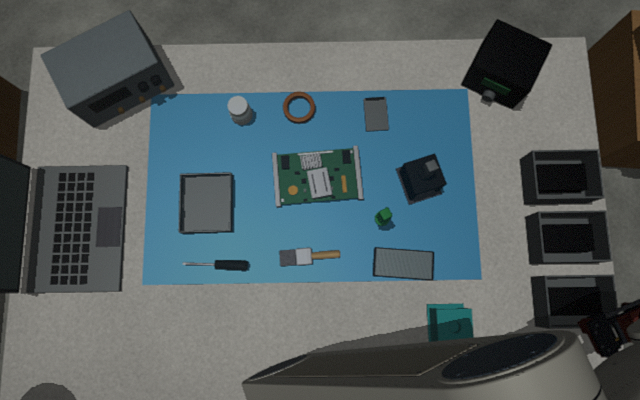

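View pics/side0.png

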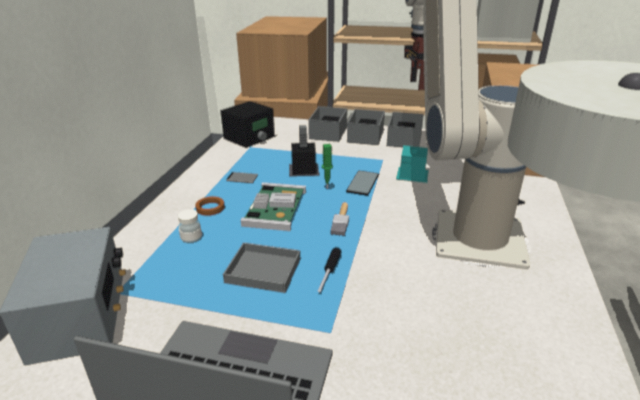

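The top picture shows the board at (318,177), the cover on it at (318,182), the tray at (207,203), the black stand at (422,178) with a grey grip at (432,163), and the brush, phone and screwdriver in front.

Candidates:
- **Probe:** grey grip at top (432,163) / side (303,135), against a green look-alike at top (384,216) / side (327,165). I choose the grey one.
- **Stand:** black at top (422,178), against turquoise at top (450,322). I choose the black one.
- **Cover:** white-grey box at (318,182), against the finned heat sink at (310,160). I choose the box.

Next is a close crop to check these.

```bash
cat > h.py <<'E'
import numpy as np, cv2
from workcell import ctrl
def cam(n):
    c=ctrl.camera_params(n); f=200/np.tan(np.radians(c['vfov']/2))
    return f,c['cx'],c['cy'],np.array(c['R']),np.array(c['t'])
def proj(n,X):
    f,cx,cy,R,t=cam(n); p=np.atleast_2d(X)@R.T+t
    return np.c_[cx+f*p[:,0]/p[:,2],cy+f*p[:,1]/p[:,2]]
def back(n,uv,z):
    f,cx,cy,R,t=cam(n); uv=np.atleast_2d(uv)
    d=np.c_[(uv[:,0]-cx)/f,(uv[:,1]-cy)/f,np.ones(len(uv))]@R; o=-R.T@t
    return o+d*((z-o[2])/d[:,2])[:,None]
def crop(im,x0,y0,x1,y1,s):
    c=cv2.resize(im[y0:y1,x0:x1],None,fx=s,fy=s,interpolation=cv2.INTER_CUBIC)
    c=cv2.convertScaleAbs(c,alpha=1.4)
    for x in range(x0-x0%10+10,x1,10): cv2.line(c,(int((x-x0+.5)*s),0),(int((x-x0+.5)*s),12 if x%50==0 else 5),(0,0,255),1)
    for y in range(y0-y0%10+10,y1,10): cv2.line(c,(0,int((y-y0+.5)*s)),(12 if y%50==0 else 5,int((y-y0+.5)*s)),(0,0,255),1)
    return c
def sheet(parts,W=800,H=600):
    o=np.zeros((H,W,3),np.uint8)
    for c,x,y in parts:
        h,w=min(c.shape[0],H-y),min(c.shape[1],W-x); o[y:y+h,x:x+w]=c[:h,:w]
    return o
E
python3 - <<'E'
from h import *
t=cv2.imread('pics/top0.png'); s=cv2.imread('pics/side0.png')
cv2.imwrite('pics/c1.png',sheet([(crop(t,265,140,465,225,4),0,0),(crop(t,172,165,242,238,3.5),0,344),(crop(s,283,120,343,193,3.5),250,344),(crop(s,236,177,312,234,4),470,344)]))
E
```

```text
(no output)
```

View pics/c1.png

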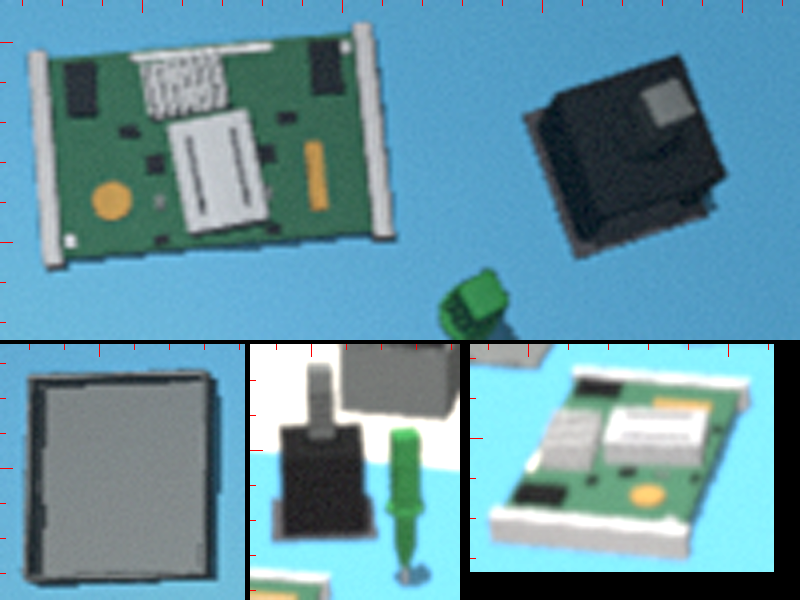

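The crop confirms the choices: grey grip in the black stand, white-grey flat box over the middle pad, round pad on the left (+y) and long pad on the right. Now I measure from these corners.

```bash
cat > m.py <<'E'
from h import *
from scipy.optimize import least_squares
def T(p): p=np.array(p,float); return (p+.5)/4-.5+[265,140]
def tr(p): p=np.array(p,float)-[0,344]; return (p+.5)/3.5-.5+[172,165]
def box(x,y,a,L,W,z):
    c,s=np.cos(a),np.sin(a); q=np.array([[1,1],[1,-1],[-1,-1],[-1,1]])*[L/2,W/2]
    return np.c_[q@np.array([[c,s],[-s,c]])+[x,y],np.full(4,z)]
def fit(name,uv,L,W,z):
    P=back('top',uv,z); e=np.linalg.norm(P-np.roll(P,-1,0),axis=1)
    r=least_squares(lambda v:(box(*v,L,W,z)-P)[:,:2].ravel(),[*P[:,:2].mean(0),0]).x
    print(name,r.round(3),'sides',e.round(1)); return r
if __name__=='__main__':
    # order: far-left(+x,+y), far-right, near-right, near-left
    fit('cover',T([(168,124),(247,110),(268,217),(189,233)]),70,50,38)
    fit('long',T([(306,143),(320,141),(328,208),(314,210)]),44,10,22)
    fit('grip',T([(641,90),(684,79),(696,113),(655,128)]),24,24,160)
    fit('stand',T([(562,92),(680,55),(725,175),(607,217)]),80,80,85)
    fit('tray',tr([(28,374),(209,371),(214,578),(28,580)]),150,130,28)
    fit('conn',T([(82,90),(325,67),(325,67),(82,90)]),1,156,27)
    im=cv2.imread('pics/top0.png'); hsv=cv2.cvtColor(im,cv2.COLOR_BGR2HSV)
    m=cv2.inRange(hsv,(8,100,90),(30,255,255)); m[:140]=0;m[225:]=0
    n,_,st,ce=cv2.connectedComponentsWithStats(m)
    for i in range(1,n):
        if st[i,4]>20: print('gold',ce[i],st[i,4],back('top',ce[i],22).round(1), back('top',st[i,:2],22)[0].round(), back('top',st[i,:2]+st[i,2:4],22)[0].round())
E
python3 m.py
```

```text
cover [ 5.4922e+02 -2.3589e+01  1.7200e-01] sides [50.2 69.5 49.9 70.6]
long [ 5.4875e+02 -8.5796e+01  9.3000e-02] sides [ 8.9 43.5  8.9 43.5]
grip [ 5.56037e+02 -2.77588e+02  2.85000e-01] sides [25.2 20.5 24.8 23. ]
stand [ 5.56235e+02 -2.78689e+02  3.00000e-01] sides [75.3 77.8 75.5 80.4]
tray [5.06326e+02 2.59619e+02 2.00000e-02] sides [130.5 150.2 131.2 149.5]
conn [ 6.11717e+02 -1.53860e+01  7.90000e-02] sides [154.5   0.  154.5   0. ]
gold [343.62318841 183.56521739] 69 [[548.5 -85.2  22. ]] [568. -79.  22.] [524. -93.  22.]
gold [292.56164384 189.8630137 ] 73 [[534.6  43.6  22. ]] [545.  55.  22.] [521.  30.  22.]
```

```bash
cat > ov.py <<'E'
from m import *
def up(im,k=4): return cv2.resize(im,None,fx=k,fy=k,interpolation=cv2.INTER_CUBIC)
def draw(B,n,P,col=(0,255,255),k=4):
    q=((proj(n,P)+.5)*k-.5); cv2.polylines(B,[np.round(q*8).astype(int)],True,col,1,cv2.LINE_AA,3)
E
python3 - <<'E'
from ov import *
o=[]
for n in('top','side'):
    B=up(cv2.imread(f'pics/{n}0.png'))
    for b in [(549.2,-23.6,.172,70,50,38),(556,-278,.29,24,24,160),(556,-278,.29,80,80,85),(569.6,-18.7,.088,130,220,24),(506.3,259.6,.02,150,130,28),(548.5,-85.3,.09,44,10,22)]: draw(B,n,box(*b))
    a=np.linspace(0,6.28,24); draw(B,n,np.c_[534.6+12*np.cos(a),43.6+12*np.sin(a),0*a+22])
    o.append(B)
t,s=o
C=lambda B,x0,y0,x1,y1:B[y0*4:y1*4,x0*4:x1*4]
cv2.imwrite('pics/c2.png',sheet([(C(t,265,140,465,215),0,0),(C(s,236,177,312,251),0,305),(C(s,285,120,343,193),310,305),(C(s,220,240,305,300)[:, :],545,305)]))
E
```

```text
(no output)
```

View pics/c2.png

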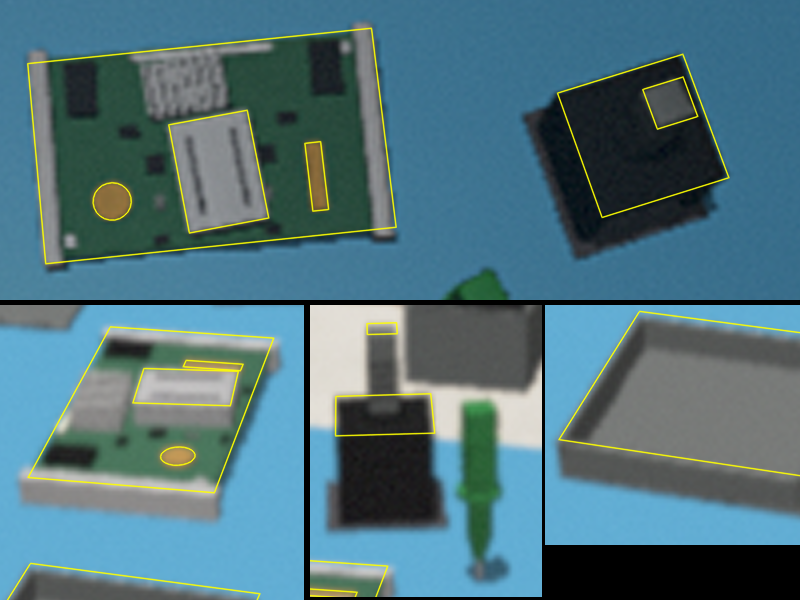

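Both views agree with the fits to about 2 mm. Next is a move planner that only prints numbers.

```bash
cat > to.py <<'E'
import sys,numpy as np
from workcell import ctrl
from scipy.spatial.transform import Rotation as Ro
x,y,z,a=map(float,sys.argv[1:5]); o=ctrl.get_obs(); R=Ro.from_rotvec(o['orientation'])
# target: tool z down, tool x at world yaw a (mod pi, nearest)
c=[Ro.from_euler('z',a+k*np.pi)*Ro.from_euler('x',np.pi) for k in(-1,0,1)]
G=min(c,key=lambda g:(R.inv()*g).magnitude())
print('turn',(R.inv()*G).as_rotvec().round(3),'then shift',G.inv().apply(np.array([x,y,z])-o['ee_pos']).round(1),'| now',o['ee_pos'].round(1),'w',round(o['width'],1),'t',round(o['t'],2),'F',o['ft_force'].round(1),'q6',o['qpos'][5].round(2))
E
python3 to.py 549.2 -23.6 130 .172
```

```text
turn [-0.001  0.     0.19 ] then shift [ 419.2 -496.    60.8] | now [ 221.1 -584.   190.8] w 87.5 t 0.1 F [-1.1  0.1 -0.4] q6 -0.02
```

```bash
python3 -m pendant '{"grip":[0.6,0.6,0.6,0.6,0.6,0.6,0.6,0.6,0.6,0.6,0.6,0.6],"linear":[[0,0,0],[0,0,0],[23.3,-27.6,0],[23.3,-27.6,0],[23.3,-27.6,0],[23.3,-27.6,0],[23.3,-27.6,0],[23.3,-27.6,0],[23.3,-27.6,0],[23.3,-27.6,0],[23.3,-27.6,0],[23.3,-27.6,0]],"angular":[[0,0,0.095],[0,0,0.095],[0,0,0],[0,0,0],[0,0,0],[0,0,0],[0,0,0],[0,0,0],[0,0,0],[0,0,0],[0,0,0],[0,0,0]]}'
python3 -m pendant '{"grip":[0.6,0.6,0.6,0.6,0.6,0.6,0.6,0.6,0.6,0.6],"linear":[[23.3,-27.6,7],[23.3,-27.6,7],[23.3,-27.6,7],[23.3,-27.6,7],[23.3,-27.6,8],[23.3,-27.6,8],[23.3,-27.6,8],[23.3,-27.6,8],[0,0,0],[0,0,0]],"angular":[[0,0,0],[0,0,0],[0,0,0],[0,0,0],[0,0,0],[0,0,0],[0,0,0],[0,0,0],[0,0,0],[0,0,0]]}'
python3 to.py 549.2 -23.6 27 .172
```

```text
t: 1.1
ee_pos: [404.0, -271.0, 191.3]
orientation: [-3.13, -0.269, 0.0]
ft_force: [1.3, -1.0, -0.4]
width: 70.2
grasp_force: 0.0
t: 1.93
ee_pos: [549.5, -21.7, 130.6]
orientation: [-3.129, -0.275, 0.003]
ft_force: [-0.4, -0.6, 0.2]
width: 70.0
grasp_force: 0.0
turn [-0.     0.002  0.003] then shift [ -0.6   1.8 103.6] | now [549.5 -21.7 130.6] w 70.0 t 1.93 F [-0.4 -0.6  0.2] q6 1.33
```

```bash
python3 -m pendant '{"grip":[0.6,0.6,0.6,0.6,0.6,0.6,0.6],"linear":[[-0.5,1.8,20],[0,0,25],[0,0,25],[0,0,20],[0,0,13],[0,0,0],[0,0,0]],"angular":[[0,0,0],[0,0,0],[0,0,0],[0,0,0],[0,0,0],[0,0,0],[0,0,0]]}'
python3 -m pendant '{"grip":[0,0,-0.1,-0.2,-0.2,-0.2,-0.2],"linear":[[0,0,0],[0,0,0],[0,0,0],[0,0,0],[0,0,0],[0,0,0],[0,0,0]],"angular":[[0,0,0],[0,0,0],[0,0,0],[0,0,0],[0,0,0],[0,0,0],[0,0,0]]}'
```

```text
t: 2.52
ee_pos: [548.4, -26.2, 28.3]
orientation: [-3.13, -0.268, 0.003]
ft_force: [0.8, -0.5, -0.0]
width: 70.0
grasp_force: 0.0
t: 3.1
ee_pos: [549.5, -25.1, 28.7]
orientation: [3.13, 0.27, 0.0]
ft_force: [-0.5, 0.4, 0.4]
width: 35.4
grasp_force: 0.0
```

```bash
python3 - <<'E'
from ov import *
o=[]
for n in('top','side'):
    im=ctrl.get_image(n)[:,:,::-1]; cv2.imwrite(f'pics/{n}1.png',im); o.append(im.copy())
cv2.imwrite('pics/c3.png',sheet([(crop(o[0],255,110,375,230,4),0,0),(crop(o[1],226,147,312,247,4),490,0)]))
E
python3 to.py 549.2 -23.6 27 .172
```

```text
turn [-0. -0. -0.] then shift [ 0.1 -1.5  1.5] | now [549.4 -25.1  28.5] w 35.5 t 3.2 F [-0.4  0.7 -0.2] q6 1.33
```

View pics/c3.png

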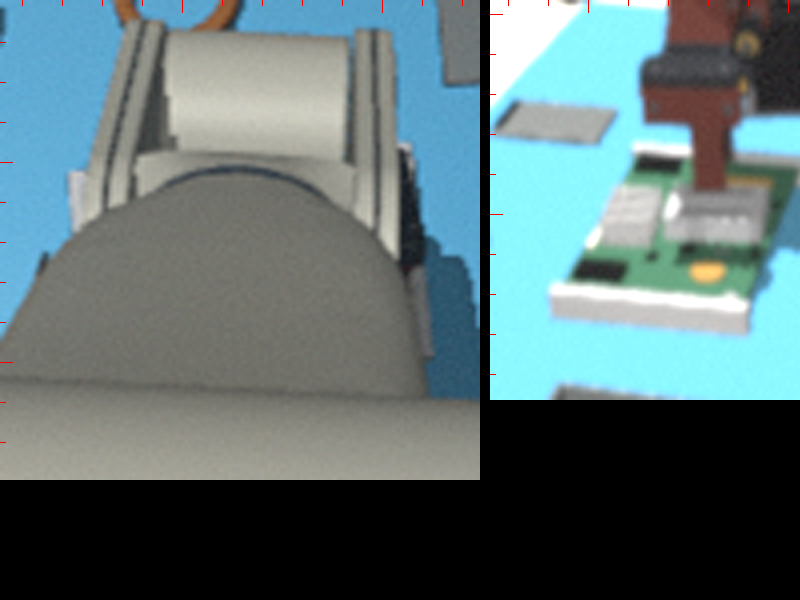

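Run:
```python
from h import *
for z in (25,30,35,40,45,50): print(z,proj('side',[[546.4,-8,z],[545,0,z]]).round(1).tolist())
```

```text
25 [[281.6, 203.6], [281.2, 205.1]]
30 [[281.5, 202.1], [281.1, 203.6]]
35 [[281.4, 200.6], [281.0, 202.1]]
40 [[281.3, 199.1], [280.9, 200.5]]
45 [[281.2, 197.6], [280.8, 199.0]]
50 [[281.2, 196.1], [280.8, 197.5]]
```

```bash
python3 -m pendant '{"grip":[0.4,0.4,0.4,0.4,0.4,0.4],"linear":[[0,0,-3],[0,0,0],[0,0,0],[0,0,0],[0,0,5],[0,0,0]],"angular":[[0,0,0],[0,0,0],[0,0,0],[0,0,0],[0,0,0],[0,0,0]]}'
python3 -m pendant '{"grip":[0.4,0.4,0.4,0.4],"linear":[[0,-1.5,4],[0,0,4],[0,0,2],[0,0,0]],"angular":[[0,0,0],[0,0,0],[0,0,0],[0,0,0]]}'
python3 -c "
from h import *
cv2.imwrite('pics/side2.png',ctrl.get_image('side')[:,:,::-1])"
python3 to.py 549.2 -23.6 16 .172
python3 -c "
from h import *
a=cv2.imread('pics/side2.png');b=cv2.imread('pics/side0.png');c=cv2.imread('pics/side1.png')
cv2.imwrite('pics/c4.png',sheet([(crop(x,255,150,311,230,4.7),265*i,0) for i,x in enumerate((b,c,a))]))"
```

```text
t: 3.7
ee_pos: [548.9, -25.2, 25.7]
orientation: [-3.13, -0.269, 0.002]
ft_force: [-0.4, 0.5, 0.2]
width: 61.2
grasp_force: 0.0
t: 4.03
ee_pos: [548.5, -23.6, 15.7]
orientation: [-3.13, -0.27, 0.002]
ft_force: [0.7, -0.2, -0.4]
width: 61.5
grasp_force: 0.0
turn [-0.     0.001 -0.   ] then shift [0.4 0.  0. ] | now [548.8 -23.7  16. ] w 61.0 t 4.08 F [ 0.3 -0.5  0.5] q6 1.33
```

View pics/c4.png

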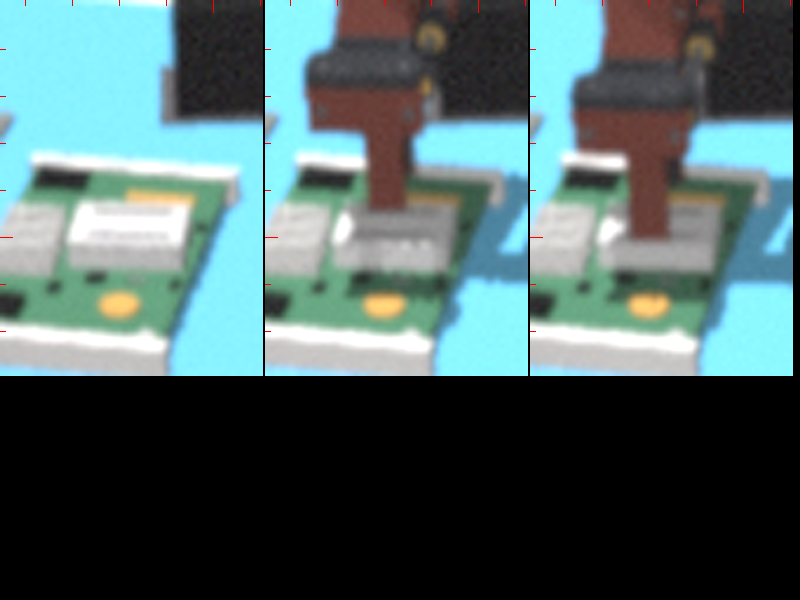

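The tip row of 200.6 puts the open fingertips about 25 mm above the reported TCP, and the cover has not moved. I go lower in steps, watching the force.

```bash
python3 -m pendant '{"grip":[0.4,0.4,0.4,0.4],"linear":[[0,0,4],[0,0,4],[0,0,2],[0,0,0]],"angular":[[0,0,0],[0,0,0],[0,0,0],[0,0,0]]}'
python3 -m pendant '{"grip":[0.4,0.4,0.4],"linear":[[0,0,3],[0,0,0],[0,0,0]],"angular":[[0,0,0],[0,0,0],[0,0,0]]}'
python3 -c "
from h import *
cv2.imwrite('pics/side3.png',ctrl.get_image('side')[:,:,::-1])
a=cv2.imread('pics/side3.png'); print(a[185:214,281].tolist())"
```

```text
t: 4.42
ee_pos: [548.6, -23.7, 5.9]
orientation: [-3.13, -0.27, 0.002]
ft_force: [-0.7, -0.1, -0.1]
width: 61.3
grasp_force: 0.0
t: 4.67
ee_pos: [549.0, -23.7, 3.3]
orientation: [-3.13, -0.269, 0.0]
ft_force: [0.6, 0.0, -0.9]
width: 61.8
grasp_force: 0.0
[[41, 45, 76], [38, 43, 73], [39, 42, 70], [40, 45, 74], [41, 47, 74], [37, 42, 70], [39, 47, 74], [41, 45, 73], [42, 45, 73], [41, 44, 72], [40, 45, 73], [42, 47, 73], [43, 47, 75], [42, 45, 75], [40, 44, 73], [40, 45, 74], [39, 45, 74], [40, 43, 73], [46, 50, 76], [73, 72, 88], [96, 96, 103], [106, 108, 105], [86, 92, 84], [63, 73, 56], [53, 67, 46], [53, 66, 46], [56, 71, 58], [54, 76, 81], [56, 93, 115]]
```

```bash
python3 -m pendant '{"grip":[0.4,0.4,0.4],"linear":[[0,0,2.5],[0,0,2],[0,0,0]],"angular":[[0,0,0],[0,0,0],[0,0,0]]}'
python3 -m pendant '{"grip":[0,0,0,-0.1,-0.1,-0.1],"linear":[[0,0,0],[0,0,0],[0,0,0],[0,0,0],[0,0,0],[0,0,0]],"angular":[[0,0,0],[0,0,0],[0,0,0],[0,0,0],[0,0,0],[0,0,0]]}'
```

```text
t: 4.97
ee_pos: [548.8, -23.7, -1.4]
orientation: [-3.13, -0.27, 0.001]
ft_force: [-0.6, -0.7, -0.2]
width: 61.6
grasp_force: 0.0
t: 5.47
ee_pos: [549.1, -23.7, -1.0]
orientation: [-3.13, -0.27, 0.0]
ft_force: [0.3, 0.6, -0.7]
width: 49.5
grasp_force: 30.0
```

```bash
python3 -m pendant '{"grip":[-0.1,-0.1,-0.1,-0.1,-0.1,-0.1],"linear":[[0,0,-5],[0,0,-15],[0,0,-20],[0,0,-20],[0,0,-10],[0,0,0]],"angular":[[0,0,0],[0,0,0],[0,0,0],[0,0,0],[0,0,0],[0,0,0]]}'
python3 to.py 506.3 259.6 70 .02
```

```text
t: 5.97
ee_pos: [550.9, -23.8, 71.4]
orientation: [3.129, 0.27, 0.007]
ft_force: [-0.2, 0.7, 0.1]
width: 49.9
grasp_force: 30.0
turn [ 0.001 -0.004  0.152] then shift [ -38.9 -284.2    1.4] | now [550.9 -23.8  71.4] w 49.9 t 5.97 F [-0.2  0.7  0.1] q6 1.33
```

```bash
python3 -m pendant '{"grip":[-0.1,-0.1,-0.1,-0.1,-0.1,-0.1,-0.1,-0.1,-0.1,-0.1,-0.1,-0.1],"linear":[[0,0,0],[0,0,0],[-3.9,-15,0],[-3.9,-30,0],[-3.9,-31,0],[-3.9,-31,0],[-3.9,-31,0],[-3.9,-31,0],[-3.9,-31,0],[-3.9,-31,0],[-3.9,-30,0],[-3.9,-23,0]],"angular":[[0,0,0.076],[0,0,0.076],[0,0,0],[0,0,0],[0,0,0],[0,0,0],[0,0,0],[0,0,0],[0,0,0],[0,0,0],[0,0,0],[0,0,0]]}'
python3 -m pendant '{"grip":[-0.1,-0.1],"linear":[[0,0,0],[0,0,0]],"angular":[[0,0,0],[0,0,0]]}'
python3 to.py 506.3 259.6 -12 .02
```

```text
t: 6.97
ee_pos: [503.6, 261.4, 68.0]
orientation: [3.141, 0.032, -0.001]
ft_force: [1.0, 0.1, -0.3]
width: 49.6
grasp_force: 30.0
t: 7.13
ee_pos: [503.6, 260.1, 68.0]
orientation: [3.141, 0.035, -0.002]
ft_force: [0.3, 0.8, -0.4]
width: 49.9
grasp_force: 30.0
turn [0.001 0.001 0.002] then shift [ 2.7  0.6 80. ] | now [503.6 260.1  68. ] w 49.9 t 7.13 F [ 0.3  0.8 -0.4] q6 2.0
```

```bash
python3 -m pendant '{"grip":[-0.1,-0.1,-0.1,-0.1,-0.1,-0.1,-0.1],"linear":[[2,0,20],[0,0,20],[0,0,20],[0,0,14],[0,0,5],[0,0,1],[0,0,0]],"angular":[[0,0,0],[0,0,0],[0,0,0],[0,0,0],[0,0,0],[0,0,0],[0,0,0]]}'
python3 -m pendant '{"grip":[-0.1,-0.1],"linear":[[0,0,1.5],[0,0,0]],"angular":[[0,0,0],[0,0,0]]}'
python3 -m pendant '{"grip":[-0.1,-0.1],"linear":[[0,0,1.5],[0,0,0]],"angular":[[0,0,0],[0,0,0]]}'
```

```text
t: 7.72
ee_pos: [506.5, 258.7, -11.2]
orientation: [3.141, 0.03, -0.001]
ft_force: [-0.0, 0.3, -0.5]
width: 49.6
grasp_force: 30.0
t: 7.88
ee_pos: [507.1, 259.5, -11.8]
orientation: [-3.141, -0.031, -0.002]
ft_force: [0.5, -0.8, 0.2]
width: 49.3
grasp_force: 30.0
t: 8.05
ee_pos: [506.8, 259.6, -13.6]
orientation: [-3.141, -0.031, -0.001]
ft_force: [-0.1, -0.2, -0.4]
width: 49.6
grasp_force: 30.0
```

```bash
python3 -m pendant '{"grip":[-0.1,-0.1],"linear":[[0,0,1.5],[0,0,0]],"angular":[[0,0,0],[0,0,0]]}'
python3 -m pendant '{"grip":[-0.1,-0.1],"linear":[[0,0,1],[0,0,0]],"angular":[[0,0,0],[0,0,0]]}'
```

```text
t: 8.22
ee_pos: [506.4, 259.6, -15.5]
orientation: [-3.141, -0.031, -0.0]
ft_force: [-0.6, -0.5, -0.9]
width: 49.2
grasp_force: 30.0
t: 8.38
ee_pos: [506.4, 259.5, -16.6]
orientation: [3.141, 0.031, -0.0]
ft_force: [0.6, -0.9, -0.5]
width: 49.9
grasp_force: 30.0
```

```bash
python3 -m pendant '{"grip":[0.3,0.45,0.45,0.45,0.45,0.45,0.45,0.45,0.45,0.45],"linear":[[0,0,0],[0,0,0],[0,0,0],[0,0,-5],[0,0,-20],[0,0,-35],[0,0,-38],[0,0,-38],[0,0,-38],[0,0,-25]],"angular":[[0,0,0],[0,0,0],[0,0,0],[0,0,0],[0,0,0],[0,0,0],[0,0,0],[0,0,0],[0,0,0],[0,0,0]]}'
python3 - <<'E'
from ov import *
o=[]
for n in('top','side'):
    im=ctrl.get_image(n)[:,:,::-1]; cv2.imwrite(f'pics/{n}4.png',im); o.append(im.copy())
cv2.imwrite('pics/c5.png',sheet([(crop(o[0],175,140,365,240,4),0,0),(crop(o[1],220,177,312,300,3.2),0,405),(crop(o[1],215,240,310,292,4),380,405)][:1]+[(crop(o[1],215,240,305,289,4),0,404),(crop(o[1],240,180,312,229,4),400,404)]))
E
```

```text
t: 9.22
ee_pos: [507.6, 260.0, 186.8]
orientation: [-3.14, -0.031, -0.006]
ft_force: [-0.0, 0.5, -0.2]
width: 64.0
grasp_force: 0.0
```

View pics/c5.png

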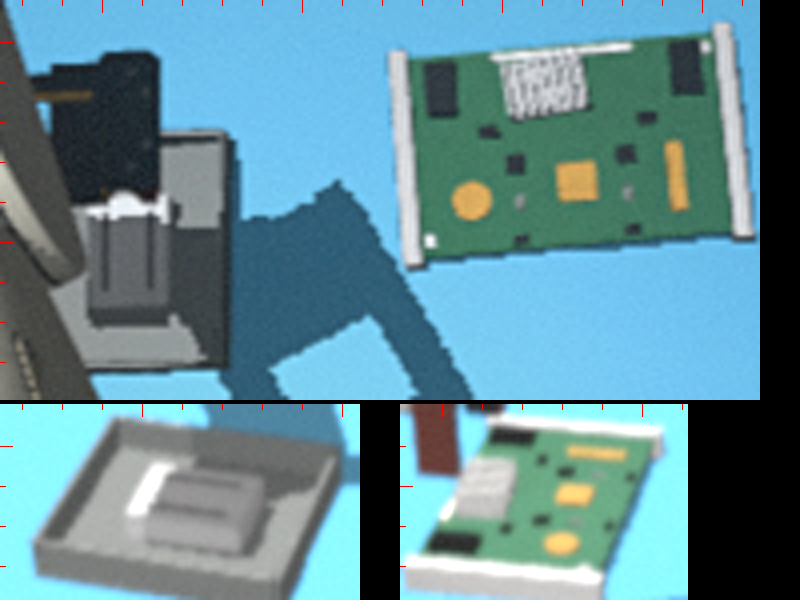

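```bash
python3 - <<'E'
from m import *
for n in('top','side'):
    im=cv2.imread(f'pics/{n}4.png'); hsv=cv2.cvtColor(im,cv2.COLOR_BGR2HSV)
    m=cv2.inRange(hsv,(8,100,90),(30,255,255)); m[:140]=0;m[235:]=0;m[:,:240]=0;m[:,400:]=0
    k,_,st,ce=cv2.connectedComponentsWithStats(m)
    for i in range(1,k):
        if st[i,4]>20: print(n,'gold',ce[i].round(1),st[i,4],back(n,ce[i],22).round(1))
S=lambda p:(np.array(p,float)+.5-[0,0])/4-.5+[175,140]
fit('sq',S([(556,163),(596,159),(599,200),(559,203)]),24,24,22)
fit('cover in tray',S([(88,215),(168,213),(169,310),(89,312)]),70,50,23)
print('green foot',back('side',[327.3,186.5],0), 'green top', back('top',[386,212],150))
print('fingertip check: side rows at stand'); print(proj('side',[[556,-278,160],[556,-278,91]]))
E
python3 to.py 556 -278 200 .29
```

```text
top gold [343.6 183.6] 71 [[548.5 -85.1  22. ]]
top gold [318.7 184.8] 89 [[546.5 -22.4  22. ]]
top gold [292.6 189.9] 73 [[534.6  43.6  22. ]]
side gold [288.6 191.9] 30 [[548.5 -83.8  22. ]]
side gold [283.1 202.1] 38 [[546.3 -21.8  22. ]]
side gold [343.4 208.6] 30 [[369.1 -26.8  22. ]]
side gold [279.7 214.4] 31 [[535.   44.5  22. ]]
sq [ 5.46114e+02 -2.31090e+01  6.40000e-02] sides [25.4 26.5 25.2 25.8]
cover in tray [4.99003e+02 2.58354e+02 2.60000e-02] sides [50.3 61.7 49.8 61.7]
green foot [[ 451.69218142 -182.29212426    0.        ]] green top [[ 453.26641425 -171.84375307  150.        ]]
fingertip check: side rows at stand
[[302.50626619 125.40652848]
 [303.01220588 145.16462116]]
turn [-0.003 -0.009 -0.27 ] then shift [-109.5  529.7  -12. ] | now [509.4 260.9 188. ] w 63.5 t 9.32 F [-1.   0.8 -0.5] q6 2.0
```

Cover flat and upright in the tray. Square pad at (546,-22) and round pad at (535,44), agreed by both cameras. Now to the probe.

```bash
python3 -m pendant '{"grip":[0.4,0.4,0.4,0.4,0.4,0.4,0.4,0.4,0.4,0.4,0.4,0.4],"linear":[[0,0,-3],[0,0,-4],[0,0,-5],[-7.3,25,0],[-7.3,35,0],[-7.3,37,0],[-7.3,37,0],[-7.3,37,0],[-7.3,37,0],[-7.3,37,0],[-7.3,37,0],[-7.3,37,0]],"angular":[[0,0,-0.09],[0,0,-0.09],[0,0,-0.09],[0,0,0],[0,0,0],[0,0,0],[0,0,0],[0,0,0],[0,0,0],[0,0,0],[0,0,0],[0,0,0]]}'
python3 -m pendant '{"grip":[0.4,0.4,0.4,0.4,0.4,0.4,0.4,0.4],"linear":[[-7.3,37,0],[-7.3,37,0],[-7.3,37,0],[-7.3,37,0],[-7.3,37,0],[-7.3,25,0],[0,0,0],[0,0,0]],"angular":[[0,0,0],[0,0,0],[0,0,0],[0,0,0],[0,0,0],[0,0,0],[0,0,0],[0,0,0]]}'
python3 to.py 556 -278 86 .29
```

```text
t: 10.32
ee_pos: [533.8, -66.7, 193.6]
orientation: [-3.108, -0.454, 0.002]
ft_force: [0.8, 0.4, -0.4]
width: 61.8
grasp_force: 0.0
t: 10.98
ee_pos: [551.7, -279.6, 193.1]
orientation: [-3.108, -0.449, 0.003]
ft_force: [-0.1, 1.2, 0.0]
width: 61.5
grasp_force: 0.0
turn [-0.002  0.001 -0.003] then shift [  4.6  -0.3 107.1] | now [ 551.7 -279.6  193.1] w 61.5 t 10.98 F [-0.1  1.2  0. ] q6 0.8
```

```bash
python3 -m pendant '{"grip":[0.4,0.4,0.4,0.4,0.4,0.4,0.4],"linear":[[4.6,-0.3,10],[0,0,20],[0,0,22],[0,0,20],[0,0,10],[0,0,5],[0,0,0]],"angular":[[0,0,0],[0,0,0],[0,0,0],[0,0,0],[0,0,0],[0,0,0],[0,0,0]]}'
python3 -c "
from h import *
im=ctrl.get_image('side')[:,:,::-1].copy(); cv2.imwrite('pics/side5.png',im); cv2.imwrite('pics/c6.png',crop(im,265,80,345,195,5))"
python3 to.py 556 -278 86 .29
```

```text
t: 11.57
ee_pos: [556.5, -275.7, 106.2]
orientation: [-3.107, -0.455, 0.003]
ft_force: [0.8, 0.2, -1.0]
width: 61.3
grasp_force: 0.0
turn [-0.     0.     0.001] then shift [-1.6  1.3 21.3] | now [ 557.2 -276.3  107.3] w 61.5 t 11.62 F [-0.3  0.2  0.8] q6 0.8
```

View pics/c6.png

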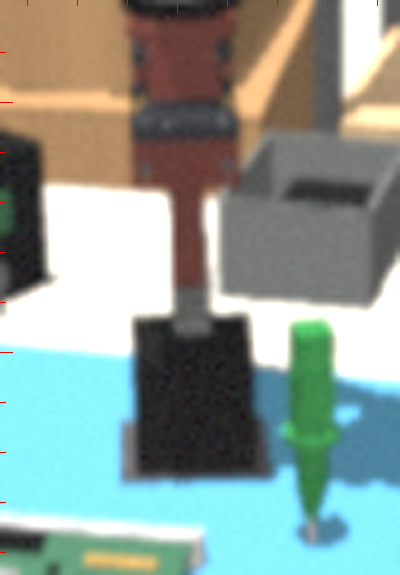

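```bash
python3 -m pendant '{"grip":[0.4,0.4,0.4,0.4,0.4],"linear":[[-0.8,0.8,8],[0,0,8],[0,0,8],[0,0,3],[0,0,0]],"angular":[[0,0,0],[0,0,0],[0,0,0],[0,0,0],[0,0,0]]}'
python3 -m pendant '{"grip":[0,-0.2,-0.4,-0.6,-0.7,-0.7,-0.7,-0.7],"linear":[[0,0,0],[0,0,0],[0,0,0],[0,0,0],[0,0,0],[0,0,0],[0,0,0],[0,0,0]],"angular":[[0,0,0],[0,0,0],[0,0,0],[0,0,0],[0,0,0],[0,0,0],[0,0,0],[0,0,0]]}'
python3 to.py 556 -278 80 .29
```

```text
t: 12.03
ee_pos: [555.8, -277.8, 79.4]
orientation: [-3.108, -0.453, 0.002]
ft_force: [0.9, -0.4, 0.5]
width: 61.4
grasp_force: 0.0
t: 12.7
ee_pos: [556.6, -278.1, 80.6]
orientation: [3.109, 0.454, 0.0]
ft_force: [-1.4, 0.1, 2.0]
width: 23.9
grasp_force: 30.0
turn [ 0. -0. -0.] then shift [-0.5 -0.3  0.6] | now [ 556.6 -278.1   80.6] w 23.9 t 12.7 F [-1.4  0.1  2. ] q6 0.8
```

```bash
python3 -m pendant '{"grip":[-0.7,-0.7,-0.7,-0.7,-0.7,-0.7,-0.7],"linear":[[0,0,-5],[0,0,-12],[0,0,-20],[0,0,-22],[0,0,-22],[0,0,-14],[0,0,0]],"angular":[[0,0,0],[0,0,0],[0,0,0],[0,0,0],[0,0,0],[0,0,0],[0,0,0]]}'
python3 to.py 534.8 43.9 175 .29
```

```text
t: 13.28
ee_pos: [558.6, -279.2, 180.0]
orientation: [3.105, 0.453, 0.009]
ft_force: [0.5, -1.2, -0.5]
width: 24.0
grasp_force: 30.0
turn [ 0.005 -0.005 -0.   ] then shift [  69.6 -316.4    5. ] | now [ 558.6 -279.2  180. ] w 24.0 t 13.28 F [ 0.5 -1.2 -0.5] q6 0.8
```

```bash
python3 -m pendant '{"grip":[-0.7,-0.7,-0.7,-0.7,-0.7,-0.7,-0.7,-0.7,-0.7,-0.7,-0.7,-0.7],"linear":[[3.5,-16,0],[7,-32,0],[7.5,-34,0],[7.5,-34,0],[7.5,-34,0],[7.5,-34,0],[7.5,-34,0],[7.5,-34,0],[7,-32,0],[5,-22,0],[2,-10,0],[0,0,0]],"angular":[[0,0,0],[0,0,0],[0,0,0],[0,0,0],[0,0,0],[0,0,0],[0,0,0],[0,0,0],[0,0,0],[0,0,0],[0,0,0],[0,0,0]]}'
python3 -m pendant '{"grip":[-0.7,-0.7],"linear":[[0,0,0],[0,0,0]],"angular":[[0,0,0],[0,0,0]]}'
python3 to.py 534.8 43.9 110 .29
```

```text
t: 14.28
ee_pos: [531.5, 46.7, 174.6]
orientation: [-3.108, -0.458, 0.003]
ft_force: [-0.4, -0.4, -2.3]
width: 23.7
grasp_force: 30.0
t: 14.45
ee_pos: [532.5, 43.7, 175.1]
orientation: [3.109, 0.453, -0.001]
ft_force: [0.4, -0.8, -1.3]
width: 23.7
grasp_force: 30.0
turn [ 0.     0.001 -0.001] then shift [ 2.2  0.5 65.1] | now [532.5  43.7 175.1] w 23.7 t 14.45 F [ 0.4 -0.8 -1.3] q6 1.34
```

```bash
python3 -m pendant '{"grip":[-0.7,-0.7,-0.7,-0.7,-0.7,-0.7,-0.7],"linear":[[2,0.4,10],[0,0,20],[0,0,20],[0,0,15],[0,0,6],[0,0,0],[0,0,0]],"angular":[[0,0,0],[0,0,0],[0,0,0],[0,0,0],[0,0,0],[0,0,0],[0,0,0]]}'
python3 -c "
from h import *
S=ctrl.get_image('side')[:,:,::-1].copy();T=ctrl.get_image('top')[:,:,::-1].copy(); cv2.imwrite('pics/side7.png',S);cv2.imwrite('pics/top7.png',T)
print('tip expected',proj('side',[[534.8,43.9,33],[534.8,43.9,22]]))
cv2.imwrite('pics/c7.png',sheet([(crop(S,245,150,310,230,7),0,0),(crop(T,265,140,345,225,4),460,0)]))"
python3 to.py 534.8 43.9 88.5 .29
```

```text
t: 15.03
ee_pos: [535.0, 44.1, 104.3]
orientation: [-3.109, -0.452, 0.001]
ft_force: [0.0, 0.2, -0.6]
width: 24.1
grasp_force: 30.0
tip expected [[279.66818865 210.95049572]
 [279.85923123 214.31671943]]
turn [ 0.    -0.001 -0.001] then shift [-1.   0.3 16.8] | now [535.7  44.4 105.3] w 23.7 t 15.13 F [ 0.3  0.6 -1.4] q6 1.34
```

View pics/c7.png

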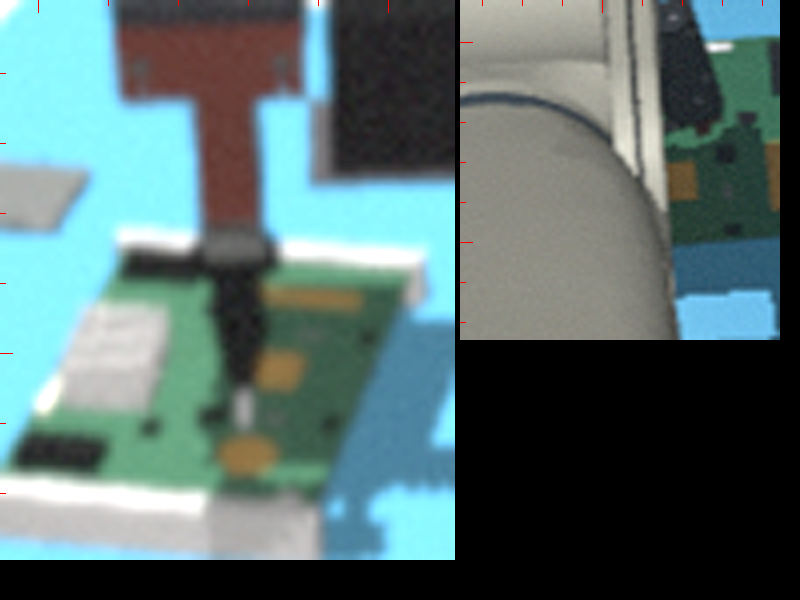

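```bash
python3 -m pendant '{"grip":[-0.7,-0.7,-0.7,-0.7,-0.7,-0.7],"linear":[[0,0,6],[0,0,4],[0,0,2],[0,0,2],[0,0,2],[0,0,0]],"angular":[[0,0,0],[0,0,0],[0,0,0],[0,0,0],[0,0,0],[0,0,0]]}'
python3 -m pendant '{"grip":[-0.7,-0.7,-0.7],"linear":[[0,0,0],[0,0,0],[0,0,0]],"angular":[[0,0,0],[0,0,0],[0,0,0]]}'
python3 to.py 534.8 43.9 88.5 .29
```

```text
t: 15.63
ee_pos: [534.8, 44.8, 88.3]
orientation: [3.109, 0.454, -0.0]
ft_force: [-0.1, 0.2, 0.3]
width: 24.0
grasp_force: 30.0
t: 15.88
ee_pos: [534.8, 44.8, 88.6]
orientation: [-3.109, -0.454, -0.0]
ft_force: [-0.1, 0.5, 0.6]
width: 23.7
grasp_force: 30.0
turn [-0. -0. -0.] then shift [-0.3  0.8  0.1] | now [534.8  44.8  88.6] w 23.7 t 15.88 F [-0.1  0.5  0.6] q6 1.34
```

```bash
python3 -m pendant '{"grip":[-0.7,-0.7,-0.7,-0.7,-0.7,-0.7,-0.7],"linear":[[0,0,0],[0,0,0],[0,0,0],[0,0,-6],[0,0,-14],[0,0,-8],[0,0,0]],"angular":[[0,0,0],[0,0,0],[0,0,0],[0,0,0],[0,0,0],[0,0,0],[0,0,0]]}'
python3 to.py 546.4 -22.2 116 .29
```

```text
t: 16.47
ee_pos: [536.2, 44.8, 118.3]
orientation: [3.108, 0.454, 0.005]
ft_force: [0.9, -0.5, -0.9]
width: 23.7
grasp_force: 30.0
turn [ 0.001 -0.003 -0.   ] then shift [-9.4 67.2  2.3] | now [536.2  44.8 118.3] w 23.7 t 16.47 F [ 0.9 -0.5 -0.9] q6 1.34
```

```bash
python3 -m pendant '{"grip":[-0.7,-0.7,-0.7,-0.7,-0.7,-0.7],"linear":[[-2,14,0],[-3,21,0],[-2.4,20,0],[-1,12,0],[0,0,0],[0,0,0]],"angular":[[0,0,0],[0,0,0],[0,0,0],[0,0,0],[0,0,0],[0,0,0]]}'
python3 to.py 546.4 -22.2 88.5 .29
```

```text
t: 16.97
ee_pos: [545.8, -22.1, 116.2]
orientation: [-3.109, -0.451, 0.001]
ft_force: [-0.7, 1.0, -1.5]
width: 23.8
grasp_force: 30.0
turn [-0.     0.    -0.002] then shift [ 0.6  0.3 27.7] | now [545.8 -22.1 116.2] w 23.8 t 16.97 F [-0.7  1.  -1.5] q6 1.22
```

```bash
python3 -m pendant '{"grip":[-0.7,-0.7,-0.7,-0.7,-0.7,-0.7,-0.7,-0.7],"linear":[[0.4,0,6],[0,0,8],[0,0,6],[0,0,2],[0,0,2],[0,0,2],[0,0,1.7],[0,0,0]],"angular":[[0,0,0],[0,0,0],[0,0,0],[0,0,0],[0,0,0],[0,0,0],[0,0,0],[0,0,0]]}'
python3 -m pendant '{"grip":[-0.7,-0.7,-0.7],"linear":[[0,0,0],[0,0,0],[0,0,0]],"angular":[[0,0,0],[0,0,0],[0,0,0]]}'
python3 -m pendant '{"grip":[-0.7,-0.7,-0.7],"linear":[[0,0,0],[0,0,0],[0,0,0]],"angular":[[0,0,0],[0,0,0],[0,0,0]]}'
```

```text
t: 17.63
ee_pos: [546.3, -21.6, 88.7]
orientation: [-3.109, -0.454, 0.0]
ft_force: [-0.5, 0.5, 0.6]
width: 24.3
grasp_force: 30.0
t: 17.88
ee_pos: [546.4, -21.7, 89.0]
orientation: [3.109, 0.454, 0.0]
ft_force: [-1.6, 0.2, 0.3]
width: 24.0
grasp_force: 30.0
t: 18.13
ee_pos: [546.4, -21.8, 88.9]
orientation: [3.109, 0.454, 0.0]
ft_force: [-0.2, -0.3, 0.6]
width: 23.7
grasp_force: 30.0
```

```bash
python3 -m pendant '{"grip":[-0.7,-0.7,-0.7,-0.7,-0.7,-0.7,-0.7],"linear":[[0,0,0],[0,0,-8],[0,0,-20],[0,0,-28],[0,0,-24],[0,0,-12],[0,0,0]],"angular":[[0,0,0],[0,0,0],[0,0,0],[0,0,0],[0,0,0],[0,0,0],[0,0,0]]}'
python3 to.py 556.4 -278 180 .29
```

```text
t: 18.72
ee_pos: [548.5, -22.0, 184.3]
orientation: [3.107, 0.453, 0.009]
ft_force: [0.2, -0.6, -0.8]
width: 23.8
grasp_force: 30.0
turn [ 0.002 -0.006 -0.   ] then shift [-65.6 247.6   4.3] | now [548.5 -22.  184.3] w 23.8 t 18.72 F [ 0.2 -0.6 -0.8] q6 1.22
```

```bash
python3 -m pendant '{"grip":[-0.7,-0.7,-0.7,-0.7,-0.7,-0.7,-0.7,-0.7,-0.7,-0.7,-0.7,-0.7],"linear":[[-4,15,0],[-8,30,0],[-9,34,0],[-9,34,0],[-9,34,0],[-9,34,0],[-8,30,0],[-5,20.6,0],[-2.6,12,0],[-1,4,0],[0,0,0],[0,0,0]],"angular":[[0,0,0],[0,0,0],[0,0,0],[0,0,0],[0,0,0],[0,0,0],[0,0,0],[0,0,0],[0,0,0],[0,0,0],[0,0,0],[0,0,0]]}'
python3 to.py 556.4 -278.1 80.4 .29
```

```text
t: 19.72
ee_pos: [554.8, -276.4, 180.2]
orientation: [-3.108, -0.454, 0.001]
ft_force: [0.2, 0.3, -1.9]
width: 24.0
grasp_force: 30.0
turn [-0.001  0.001  0.   ] then shift [ 1.   2.1 99.8] | now [ 554.8 -276.4  180.2] w 24.0 t 19.72 F [ 0.2  0.3 -1.9] q6 0.8
```

```bash
python3 -m pendant '{"grip":[-0.7,-0.7,-0.7,-0.7,-0.7],"linear":[[1,2,5],[0,0,8],[0,0,2],[0,0,0],[0,0,0]],"angular":[[0,0,0],[0,0,0],[0,0,0],[0,0,0],[0,0,0]]}'
python3 to.py 556.4 -278.1 80.4 .29
```

```text
t: 20.13
ee_pos: [556.6, -278.5, 165.4]
orientation: [-3.108, -0.454, 0.001]
ft_force: [-0.9, -0.4, -0.5]
width: 23.5
grasp_force: 30.0
turn [-0.001  0.001  0.   ] then shift [-0.  -0.5 85. ] | now [ 556.6 -278.5  165.4] w 23.5 t 20.13 F [-0.9 -0.4 -0.5] q6 0.8
```

```bash
python3 -m pendant '{"grip":[-0.7,-0.7,-0.7,-0.7,-0.7,-0.7],"linear":[[0,-0.4,8],[0,0,12],[0,0,10],[0,0,5],[0,0,0],[0,0,0]],"angular":[[0,0,0],[0,0,0],[0,0,0],[0,0,0],[0,0,0],[0,0,0]]}'
python3 -m pendant '{"grip":[-0.7,-0.7,-0.7,-0.7,-0.7,-0.7,-0.7],"linear":[[0,0,10],[0,0,15],[0,0,12],[0,0,7],[0,0,4],[0,0,0],[0,0,0]],"angular":[[0,0,0],[0,0,0],[0,0,0],[0,0,0],[0,0,0],[0,0,0],[0,0,0]]}'
python3 to.py 556.4 -278.1 80.4 .29
```

```text
t: 20.63
ee_pos: [556.2, -278.6, 130.0]
orientation: [-3.108, -0.453, 0.002]
ft_force: [0.9, 0.2, -0.7]
width: 23.9
grasp_force: 30.0
t: 21.22
ee_pos: [556.7, -278.8, 82.8]
orientation: [3.109, 0.454, 0.0]
ft_force: [0.5, -0.0, -1.0]
width: 23.7
grasp_force: 30.0
turn [ 0. -0. -0.] then shift [-0.1 -0.8  2.4] | now [ 556.7 -278.8   82.8] w 23.7 t 21.22 F [ 0.5 -0.  -1. ] q6 0.8
```

Lower the last 2 mm, release and retreat upward.

```bash
python3 -m pendant '{"grip":[-0.7,-0.7,-0.7],"linear":[[0,-0.6,1.5],[0,0,0.8],[0,0,0]],"angular":[[0,0,0],[0,0,0],[0,0,0]]}'
python3 -m pendant '{"grip":[-0.3,0.1,0.4,0.4,0.4,0.4],"linear":[[0,0,0],[0,0,0],[0,0,0],[0,0,0],[0,0,0],[0,0,0]],"angular":[[0,0,0],[0,0,0],[0,0,0],[0,0,0],[0,0,0],[0,0,0]]}'
python3 -m pendant '{"grip":[0.4,0.4,0.4,0.4,0.4,0.4,0.4,0.4,0.4,0.4],"linear":[[0,0,-5],[0,0,-15],[0,0,-25],[0,0,-25],[0,0,-25],[0,0,-20],[0,0,-10],[-20,0,0],[0,30,0],[0,0,0]],"angular":[[0,0,0],[0,0,0],[0,0,0],[0,0,0],[0,0,0],[0,0,0],[0,0,0],[0,0,0],[0,0,0],[0,0,0]]}'
python3 -c "
from h import *
S=ctrl.get_image('side')[:,:,::-1].copy();T=ctrl.get_image('top')[:,:,::-1].copy()
print('home grip top',proj('side',[556,-278,160]),'collar',proj('side',[556,-278,91]))
cv2.imwrite('pics/c8.png',sheet([(crop(S,270,100,340,195,4),0,0),(T,290,0),(crop(S,215,180,310,295,2),290,400-40)][:2]+[(crop(S,215,180,315,292,1.7),0,402)]))"
```

```text
t: 21.47
ee_pos: [556.6, -278.2, 80.8]
orientation: [3.108, 0.454, 0.001]
ft_force: [-0.2, -0.1, -1.3]
width: 23.9
grasp_force: 30.0
t: 21.97
ee_pos: [556.4, -278.2, 80.6]
orientation: [3.109, 0.454, 0.0]
ft_force: [0.5, 0.3, 0.5]
width: 59.4
grasp_force: 0.0
t: 22.8
ee_pos: [545.9, -315.5, 205.7]
orientation: [3.107, 0.451, 0.001]
ft_force: [-0.2, -0.7, 0.7]
width: 61.1
grasp_force: 0.0
home grip top [[302.50626619 125.40652848]] collar [[303.01220588 145.16462116]]
```

View pics/c8.png

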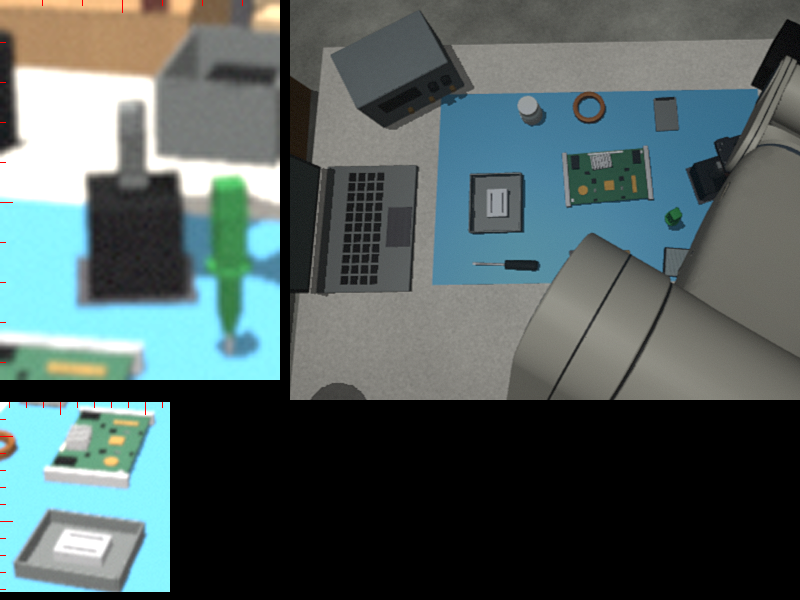

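The probe hangs upright at home: its grip top is at row 125, as predicted. The cover lies flat in the tray, everything else is where it was, and the arm is clear.

```bash
python3 -c "
from workcell import ctrl
print(ctrl.close_job())"
```

```text
the job is handed in; nothing more can be done
None
```

I handed the job in at about 23 s: the cover lies flat and right way up in the tray, the probe was held on the round pad and then the square pad (each about 0.6 s by the clock, roughly 1.7 N), and it hangs upright in its stand again.

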